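# Clamp the next board in the inspection vise

### The arm

A 7-joint arm with a two-finger parallel gripper is mounted at the origin on a cart in front of the work surface, level with it; the furniture and walls round the work are solid. World frame = base frame: x ahead of the robot, y to its left, z up, the work surface at z = 0. Lengths are in m, angles in degrees, forces in N, time in s.
With the tool pointing down it reaches from about 0.425 to 0.875 m from the base axis. Payload 4.7 kg.
Tool frame: the origin (TCP) lies at the very end of the fingers, on their centre line; the grasp point (between the pads) lies 19 mm behind it; z points along the fingers, y is the line along which they close (so a half turn about z gives the same grasp; the last joint's range is limited). The gripper opens to 87 mm and grips with 3 to 60 N. Pads are 19 mm wide; open, the fingers measure 117 mm over their backs; the gripper's body (75 mm by 190 mm) begins 51 mm behind the grasp point.
Start: joints at [64.521, 18.392, -4.016, 83.108, 1.295, 78.541, -3.26], TCP at [0.288, -0.583, 0.185] pointing down, gripper open.
Joint ranges: [-163.93, 163.93], [-17.29, 119.83], [-79.2, 71.16], [3.27, 140.29], [-89.18, 269.18], [5.43, 117.66], [-154.24, 154.24]. Speed limits (degrees/s): [147.25, 147.25, 180, 180, 180, 180, 180].

### API

Orientations are given as [roll, pitch, yaw] about the fixed x, y, z axes, in that order (R = Rz(yaw) Ry(pitch) Rx(roll)).
In Python, from cell import get_obs, cams, ticket, finder gives the robot as it stands.
- The arm moves only by the shell command python3 -m creep 'ROWS' [FORCE]. ROWS is text: rows parted by semicolons, each of 5 numbers parted by spaces: the shift along the world's x, y, z in m, then the turn about the world's z in degrees, then the finger opening in m, from 0 to 0.087. A call has 1 to 8 rows; each row shifts and turns the commanded pose from where the row before left it; what a row does not reach is not made up. A row lasts 1/8 s, in which the tool goes at most 62.5 mm and 10.7 degrees, less where a joint would pass 70% of its speed; a pose out of reach is approached as far as the arm can. A call with a gripper value outside its range is refused whole. The fingers move at their own pace and stop on an object; FORCE is the grip in N (left out, the last holds). Time passes only in rows, so rows that do not move let the fingers close. It gives the time, the measured TCP pose, the force, the opening and the grip force at its end, in the units of the state.
- get_obs(): the state, without advancing time (a new reading comes with each control period).
- cams.read_camera(name): name is "scene" or "top" or "wrist"; returns the picture (384x512x3 uint8, red, green, blue); there is no depth.
- cams.calibration(name): a dict with "fx", "fy", "cx", "cy" (pixels), "k1" (the pictures are not rectified: a ray, as slopes to the right and down, at radius r is drawn at 1 + k1 r^2 times it, then the intrinsics apply), "extrinsics" (4x4, takes a point from world to camera coordinates). Camera axes: x right, y down, z forward; pixel columns grow to the right and rows downward; lengths in m; the calibration is good to about 2 mm. A picture is of the moment at which its call begins: read the wrist's pose just before it. calibration takes no time and is no camera call; for the wrist camera it gives the pose at the moment of the call.
- ticket.sign_off(): hands the job in; it is judged then, once.
Trained networks look in the newest picture that a camera, given by its name, has taken for a name from the list of things; names that differ only in an ending like _2 or _b are one class to them, and where a whole thing is asked for, a point or a joint stands for the part that bears it (a point fixed in the world has none). Each returns a list of dicts, best first, with "p" (0 to 1); they miss things now and then, are a little off and sometimes report something else, mostly with a low value. They report only what shows in the picture. A call takes as long as a camera call.
- finder.masks_of(name, camera): "mask" (384x512 bool, what is visible of it) and "xy" ([column, row] in pixels, amid what is visible of it).
- finder.tip_of(name, camera): "xy" ([column, row] in pixels: a listed point, or the origin of a listed thing).
The state is a dict: "time_s": time; "qpos": joint angles; "joint_velocities": joint speeds; "effort": joint torques, N m; "tool_pos": TCP position; "tool_rot": TCP orientation; "force": force on the tool from outside, world axes, zero at the start; "wrist_torque": the same for the moment, N m; "grip_width": finger opening in m; "grasp_force": force on a finger pad.
Only numpy, scipy, OpenCV 4.12 (cv2) and the standard library are available. Lean on these libraries where they do the work, as an engineer would, in place of code of your own. Each camera call takes 0.05 s, during which the arm holds its last target. There are 200 camera calls.

### The job

Clamp the next board in the vise for inspection: flip the cam lever to free the sliding jaw, open the jaw, and lay the small board with the heat sink, now in the tray beside the vise, flat on the ledges between the jaws, centred along them and with its connector end towards the robot's side, where the locked lever sticks out. Close the jaw until the board's two long edges are fully home in both slots with no play left, then flip the lever fully back to lock the jaw. Do not force the jaw along while its lever is locked, and leave the bottles, the reel and the cup round the work where they stand.

Things in the scene. Friction and masses are not known exactly. Their poses are not given: they have to be found in the camera images.
- vise: board vise fixed to the bench: aluminium plate 130 (x) x 232 mm (y from -107 to 125), top 15 mm up. Origin on the bench at mid width. y is the slide direction: fixed black jaw at the -y end, sliding jaw on the +y side, both 110 mm long along x, tops 51 mm above the bench, slots facing each other; the -x side faces the robot. A board lies on the jaws' ledges, 35 mm above the bench
- fixed_slot (a point): middle of the fixed jaw's slot, at its bottom and on its floor; in the vise frame x = 0, y = -85 mm, z = 35 mm. The slot (both jaws alike) is 7 mm high under a 9 mm thick lip and 6 mm deep, so the fixed lip's tip is at y = -79 mm; the slot's floor runs on as a flat ledge that stands out 26 mm from the slot's bottom
- jaw (a joint): sliding jaw, m, 0 to 0.060, grows as the jaw opens (to the vise's +y). Distance between the two slot bottoms = 0.062 + this; free gap between the two lips = 0.050 + this. At 0.028 the slots just hold the 90 mm board. Slides with about 4 N when the cam lever is free
- jaw_top (a point): top of the sliding jaw's head, 51 mm above the bench, at the middle of its length and of its 18 mm thickness (lip tip 9 mm to -y, flat back 9 mm to +y); moves with the jaw. Behind the back a deck, 33 mm up, runs 56 mm on and carries the lever's pivot. The head can be pinched from above across its thickness, best 20 to 45 mm to the vise's +x of this point, clear of the lever
- cam_lever (a joint): cam lever on the sliding jaw, turns about an upright pivot, rad: 0 locked, handle along the vise's -x, its end standing out past the jaws towards the robot; 1.6 free, handle along the vise's +y, away from the jaws (clockwise seen from above). The cam bites below about 0.9; the lever stays where it is left
- lever_pivot (a point): on the axis of the cam lever, at the height of its handle, 69 mm above the bench; moves with the jaw: in the vise frame 47 mm to +y and 30 mm to -x of jaw_top. Hub 21 mm across
- lever_tip (a point): end of the lever's handle, 72 mm from the pivot axis, on the handle's own axis, 69 mm above the bench. The handle is a level black bar 14 mm thick from 25 to 73 mm from the pivot
- board: green circuit board 120 (x) x 90 (y) x 3.2 mm; origin at the centre of its underside, z up; 100 to 190 g. 8 mm along each long edge is bare. Finned aluminium heat sink on top, x from -10 to 30 mm, y from -15 to 15 mm, its top 28 mm above the underside: pinch it across y. Black pin connector along the -x end, 52 mm wide, top 12 mm above the underside
- heatsink (a point): centre of the top of the board's heat sink, 10 mm to the board's +x from its centre, 28 mm above the underside
- connector (a point): top of the board's pin connector, at the middle of the board's -x end, 54 mm from its centre
- tray: loose black open tray 110 (x) x 170 (y) mm, walls 23 mm high and 3 mm thick, floor 3 mm thick, in which the board starts; origin at the centre of its underside
- ipa_bottle: bystander: white squeeze bottle with a blue spout, 62 mm across, 152 mm tall; origin at the centre of its underside
- solder_reel: bystander: reel of solder wire lying flat, 60 mm across, 42 mm tall; origin at the centre of its underside
- flux_bottle: bystander: small amber bottle, 38 mm across, 77 mm tall; origin at the centre of its underside
- screw_cup: bystander: open black cup, 60 mm across, 40 mm tall; origin at the centre of its underside

How it is judged (in metres and radians):
On the way, in this order (a step that is already met when the one before it is completed fails the run):
1. the cam lever is flipped free (value of joint cam_lever above 1.15 rad), for 0.2 s.
2. with the lever free, the jaw is opened wider than the board (value of joint cam_lever above 1 rad and value of joint jaw above 0.03 m), for 0.2 s.
3. the board lies flat on the ledges between the jaws (z of board in the frame of vise between 0.0325 and 0.038 m and angle between board's own z axis and vertical below 0.04 rad and y of board in the frame of vise between -0.045 and 0 m and x of board in the frame of vise between -0.02 and 0.02 m), for 0.2 s.
At the end, for the whole second after the job is handed in: Board flat and at rest, both long edges in the slots (within 2.5 mm), within 15 mm of the jaws' middle, square within 0.05 rad, connector end towards the vise's -x; jaw closed on it with under 1.8 mm of play; cam lever within 0.2 rad of locked; bystanders within 25 mm of their places (value of joint jaw between 0.0265 and 0.0298 m and value of joint cam_lever below 0.2 rad and y of board in the frame of vise between -0.0425 and -0.0375 m and x of board in the frame of vise between -0.015 and 0.015 m and z of board in the frame of vise between 0.0325 and 0.038 m and angle between the x axis of board and the x axis of vise, either way round below 0.05 rad and angle between board's own z axis and vertical below 0.04 rad and x of connector in the frame of vise below -0.03 m and linear speed of board below 0.01 m/s); the robot touches nothing.
It fails at once if the jaw is forced along while its lever is locked (value of joint cam_lever below 0.35 rad and (velocity of joint jaw above 0.03 m/s or velocity of joint jaw below -0.03 m/s)).
It fails at once if a bystander is knocked over or pushed away by more than 2.5 cm (distance of any of ipa_bottle, solder_reel, flux_bottle, screw_cup from where it was at the start of the episode above 0.025 m or angle between any of ipa_bottle, flux_bottle, solder_reel, screw_cup's own z axis and vertical above 0.5 rad).
It fails at once if the board is tipped up or turned over (angle between board's own z axis and vertical above 0.6 rad).
It also fails if it takes over 70 s, if anything falls off the work surface, if the arm or the gripper's body presses on something with over 40 N, if the wrist force passes 120 N, or if a joint passes its speed limit or range.

## Working session

There is one attempt and no reset: what is moved stays moved. The work goes in short steps, Python scripts to look and compute and a shell command to move; the robot and the scene stay as the last step left them, time stands still between calls to the robot, and variables do not carry over. Pictures are saved under pics/ and viewed, at most 10 in all, crops included, and the job is handed in when it is done.

```bash
mkdir -p pics
cat > h.py <<'E'
import numpy as np, cv2
from cell import get_obs, cams, ticket, finder
def ray(cam,xy,cal=None):
    c=cal or cams.calibration(cam); E=np.array(c["extrinsics"])
    d=np.array([(xy[0]-c["cx"])/c["fx"],(xy[1]-c["cy"])/c["fy"]]); u=d.copy()
    for _ in range(20): u=d/(1+c["k1"]*(u@u))
    R=E[:3,:3];t=E[:3,3]; return -R.T@t, R.T@np.array([u[0],u[1],1])
def at(cam,xy,z,cal=None):
    o,v=ray(cam,xy,cal); return o+v*(z-o[2])/v[2]
def proj(cam,P,cal=None):
    c=cal or cams.calibration(cam); E=np.array(c["extrinsics"]); p=E[:3,:3]@np.array(P)+E[:3,3]
    u=p[:2]/p[2]; u=u*(1+c["k1"]*(u@u)); return [c["fx"]*u[0]+c["cx"],c["fy"]*u[1]+c["cy"]]
def snap(cam,fn=None):
    im=cams.read_camera(cam)
    if fn: cv2.imwrite("pics/"+fn,im[:,:,::-1])
    return im
Z=dict(vise=0,fixed_slot=.035,jaw_top=.051,lever_pivot=.069,lever_tip=.069,board=.004,heatsink=.031,connector=.015,tray=0,ipa_bottle=0,solder_reel=0,flux_bottle=0,screw_cup=0)
def tip(n,cam,z=None,cal=None):
    r=finder.tip_of(n,cam)
    return [(round(d["p"],2),np.round(d["xy"],1).tolist(),np.round(at(cam,d["xy"],Z[n] if z is None else z,cal),4).tolist()) for d in r[:2]]
E
python3 - <<'E'
from h import *
o=get_obs();print(o["time_s"],o["tool_pos"],o["tool_rot"])
for c in("top","scene"):
    snap(c,c+"0.png")
    for n in Z: print(c,n,tip(n,c))
E
```

```text
0.0 [ 0.28751638 -0.58225086  0.18417633] [-1.79891166e+02  8.92841423e-03  2.62912391e+01]
top vise [(0.62, [319.0, 199.9], [0.571, -0.0492, 0.0])]
top fixed_slot [(0.62, [359.2, 191.7], [0.5901, -0.1328, 0.035])]
top jaw_top [(0.55, [328.8, 195.9], [0.5786, -0.0622, 0.051]), (0.51, [168.3, 200.7], [0.5603, 0.2838, 0.051])]
top lever_pivot []
top lever_tip [(0.73, [321.1, 247.2], [0.4692, -0.0442, 0.069]), (0.18, [317.9, 198.0], [0.5729, -0.0357, 0.069])]
top board [(0.79, [174.0, 200.6], [0.5618, 0.2803, 0.004])]
top heatsink [(0.77, [166.5, 199.8], [0.5626, 0.2919, 0.031])]
top connector [(0.8, [193.1, 221.7], [0.5155, 0.2341, 0.015])]
top tray []
top ipa_bottle [(0.94, [293.0, 119.7], [0.7546, 0.0136, 0.0])]
top solder_reel [(0.94, [170.1, 129.2], [0.7256, 0.2957, 0.0])]
top flux_bottle [(0.53, [249.3, 132.6], [0.7219, 0.1135, 0.0]), (0.3, [175.3, 202.7], [0.5572, 0.2779, 0.0])]
top screw_cup [(0.85, [223.2, 246.3], [0.4611, 0.1665, 0.0]), (0.73, [327.7, 196.2], [0.5799, -0.069, 0.0])]
scene vise [(0.75, [306.5, 192.4], [0.584, -0.064, 0.0])]
scene fixed_slot [(0.6, [317.6, 168.8
[... 231 characters left out ...]
0.84, [353.1, 181.2], [0.4646, -0.0354, 0.069])]
scene board [(0.81, [228.9, 273.8], [0.5532, 0.287, 0.004])]
scene heatsink [(0.6, [228.1, 261.4], [0.5522, 0.2889, 0.031])]
scene connector [(0.62, [354.1, 184.1], [0.4959, -0.1324, 0.015]), (0.59, [259.5, 259.0], [0.5238, 0.2362, 0.015])]
scene tray [(0.84, [219.2, 273.8], [0.5705, 0.2914, 0.0]), (0.38, [229.1, 275.5], [0.5534, 0.2864, 0.0])]
scene ipa_bottle [(0.7, [228.0, 187.2], [0.7539, 0.007, 0.0])]
scene solder_reel [(0.8, [157.2, 249.5], [0.7132, 0.2922, 0.0])]
scene flux_bottle [(0.7, [213.3, 206.7], [0.7251, 0.1026, 0.0])]
scene screw_cup [(0.73, [313.9, 259.0], [0.4522, 0.1674, 0.0]), (0.49, [352.3, 181.2], [0.5164, -0.1757, 0.0])]
```

```bash
python3 -c "
import cv2,numpy as np
a=cv2.imread('pics/top0.png');b=cv2.imread('pics/scene0.png')
cv2.imwrite('pics/both0.png',cv2.resize(np.vstack([a,b]),None,fx=.78,fy=.78))"
```

```text
(no output)
```

View pics/both0.png

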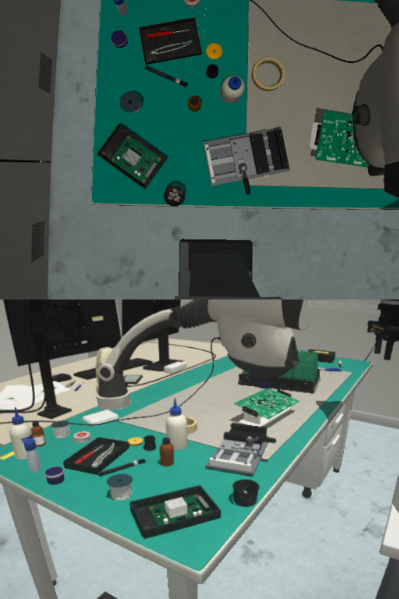

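```bash
python3 -m creep '0 0 0.06 0 0.03; 0.02 0.05 0.03 -2 0.03; 0.02 0.055 0.02 -2 0.03; 0.02 0.055 0.02 -2 0.03; 0.02 0.055 0.02 -2 0.03; 0.02 0.055 0 -2 0.03; 0.02 0.055 0 -2 0.03; 0.02 0.055 0 -2 0.03' 20; python3 -m creep '0.02 0.055 0 -2 0.03; 0.02 0.055 0 0 0.03; 0.02 0.03 0 0 0.03; 0 0 0 0 0.03'
python3 - <<'E'
from h import *
o=get_obs();print(o["time_s"],o["tool_pos"],o["tool_rot"],o["qpos"])
cal=cams.calibration("wrist");print(cal["extrinsics"])
snap("wrist","w1.png")
for n in Z: print(n,tip(n,"wrist",cal=cal))
snap("top")
for n in ("vise","fixed_slot","jaw_top","lever_pivot","lever_tip","board","heatsink","connector"): print("top",n,tip(n,"top"))
E
```

```text
time_s: 2.4
tool_pos: [0.4264, -0.2018, 0.3355]
tool_rot: [179.9, 0.2, 12.0]
force: [-27.3, -8.2, 0.6]
grip_width: 0.0301
grasp_force: 0.0
time_s: 2.9
tool_pos: [0.4886, -0.0593, 0.3354]
tool_rot: [-180.0, -0.0, 10.7]
force: [-0.0, -0.3, -0.2]
grip_width: 0.03
grasp_force: 0.0
2.9 [ 0.4886397  -0.05931843  0.33542689] [-1.79966726e+02 -3.64865464e-02  1.06630114e+01] [ 36.25280107  -1.81366703 -31.19911996  88.85026567  -0.9823799
  92.67473761 -74.31686278]
[[ 1.85134411e-01 -9.82712999e-01 -6.40762507e-04 -1.48489343e-01]
 [-9.39902545e-01 -1.77259581e-01  2.91825714e-01  3.70183819e-01]
 [-2.86894504e-01 -5.34247273e-02 -9.56471297e-01  6.71952635e-01]
 [ 0.00000000e+00  0.00000000e+00  0.00000000e+00  1.00000000e+00]]
vise [(0.93, [253.3, 105.2], [0.5749, -0.0478, 0.0]), (0.17, [264.1, 105.2], [0.5786, -0.0671, 0.0])]
fixed_slot [(0.61, [230.7, 127.7], [0.5304, -0.0162, 0.035]), (0.57, [305.9, 105.6], [0.5907, -0.1356, 0.035])]
jaw_top [(0.84, [263.0, 107.4], [0.5738, -0.0639, 0.051])]
lever_pivot [(0.74, [230.5, 128.6], [0.5315, -0.018, 0.069])]
lever_tip [(0.73, [236.0, 171.4],
[... 394 characters left out ...]
p [(0.94, [131.2, 151.3], [0.4499, 0.1662, 0.0])]
top vise [(0.58, [315.5, 201.6], [0.567, -0.0412, 0.0])]
top fixed_slot [(0.8, [358.3, 196.0], [0.5805, -0.1309, 0.035])]
top jaw_top [(0.55, [328.3, 195.3], [0.5799, -0.0611, 0.051])]
top lever_pivot [(0.66, [311.2, 213.2], [0.5404, -0.022, 0.069])]
top lever_tip [(0.69, [317.5, 198.6], [0.5716, -0.0348, 0.069]), (0.66, [320.0, 245.4], [0.4729, -0.0418, 0.069])]
top board [(0.66, [315.0, 198.7], [0.5734, -0.0393, 0.004]), (0.63, [174.3, 199.0], [0.5654, 0.2797, 0.004])]
top heatsink [(0.65, [165.9, 199.6], [0.563, 0.2932, 0.031])]
top connector [(0.62, [192.8, 221.2], [0.5166, 0.2348, 0.015]), (0.57, [173.6, 201.2], [0.5602, 0.2791, 0.015])]
```

View pics/w1.png

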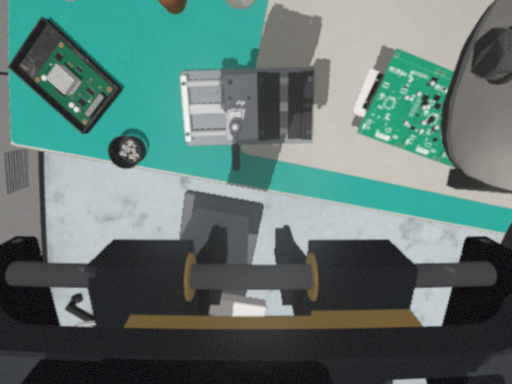

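```bash
cat >> h.py <<'E'
from scipy.optimize import least_squares
def V2W(q,p): # vise frame -> world, q=x,y,yaw(rad)
    c,s=np.cos(q[2]),np.sin(q[2]); return np.array([q[0]+c*p[0]-s*p[1],q[1]+s*p[0]+c*p[1],p[2]])
def vpts(j,a):
    jt=np.array([0,-.020+j,.051]); pv=np.array([-.030,jt[1]+.047,.069]); t=pv+.072*np.array([-np.cos(a),np.sin(a),0])
    return dict(vise=np.array([0,0,0]),fixed_slot=np.array([0,-.085,.035]),jaw_top=jt,lever_pivot=pv,lever_tip=t)
def fitvise(obs,x0=(.573,-.048,.2,.01,0.)): # obs: (name,cam,cal,xy)
    def f(u):
        P=vpts(u[3],u[4]); r=[]
        for n,c,cal,xy in obs: r+=list(np.array(proj(c,V2W(u[:3],P[n]),cal))-xy)
        return np.array(r)
    s=least_squares(f,x0,loss="soft_l1",f_scale=1.5,x_scale=[.01,.01,.1,.01,.1]); return s.x,f(s.x)
def look(cams_=("wrist","top","scene"),names=("vise","fixed_slot","jaw_top","lever_pivot","lever_tip"),x0=(.573,-.048,.2,.01,0.),fn=None):
    obs=[]
    for c in cams_:
        cal=cams.calibration(c); snap(c,fn if c=="wrist" else None)
        P=vpts(x0[3],x0[4])
        for n in names:
            g=np.array(proj(c,V2W(x0[:3],P[n]),cal))
            for d in finder.tip_of(n,c):
                if np.hypot(*(np.array(d["xy"])-g))<25: obs.append((n,c,cal,np.array(d["xy"])));break
    x,r=fitvise(obs,x0)
    print("vise",np.round(x,4),"yaw",round(np.degrees(x[2]),2)); 
    for i,o in enumerate(obs): print(o[1],o[0],np.round(r[2*i:2*i+2],1),end="; ")
    P=vpts(x[3],x[4]); print(); [print(n,np.round(V2W(x,P[n]),4)) for n in P]
    return x
E
python3 -c "
from h import *
look()"
```

```text
vise [ 0.5734 -0.0487  0.2103  0.0084 -0.0617] yaw 12.05
wrist vise [ 0.3 -1.2]; wrist fixed_slot [0.4 1.4]; wrist jaw_top [-0.9 -1. ]; wrist lever_pivot [ 0.8 -0.7]; wrist lever_tip [ 0.7 -0.1]; top vise [0.6 1.5]; top fixed_slot [-2.4 -0.3]; top jaw_top [1.1 0.6]; top lever_pivot [-1.2 -0.3]; top lever_tip [-0.4  4.4]; scene vise [ 3.  -1.1]; scene fixed_slot [-2.2  3.6]; scene lever_pivot [-2.7 -0.9]; scene lever_tip [1.1 0.4]; 
vise [ 0.5734 -0.0487  0.    ]
fixed_slot [ 0.5911 -0.1319  0.035 ]
jaw_top [ 0.5758 -0.0601  0.051 ]
lever_pivot [ 0.5366 -0.0204  0.069 ]
lever_tip [ 0.4673 -0.0397  0.069 ]
```

```bash
python3 -m creep '0 0.03 -0.06 0 0.045; 0 0 -0.05 0 0.045; 0 0 0 0 0.045'; python3 -c "
from h import *
x=look(fn='w2.png'); print(get_obs()['tool_pos'],get_obs()['tool_rot'])"
```

```text
time_s: 5.32
tool_pos: [0.4849, -0.0348, 0.2261]
tool_rot: [-179.9, 0.4, 10.3]
force: [-0.2, -0.5, 1.3]
grip_width: 0.0441
grasp_force: 0.0
vise [ 0.5719 -0.0472  0.2136  0.0055  0.0405] yaw 12.24
wrist vise [-0.4  2.3]; wrist fixed_slot [0.1 0.9]; wrist jaw_top [-1.2  0.2]; wrist lever_pivot [-0.4 -0.1]; wrist lever_tip [-0.  -0.7]; top vise [ 3.  -1.2]; top fixed_slot [-2.3 -0.9]; top jaw_top [ 1.7 -0.4]; top lever_pivot [1.1 3.4]; scene vise [0.7 1.2]; scene fixed_slot [-0.3 -1.6]; scene jaw_top [-1.6 -2. ]; scene lever_pivot [-2.  -2.5]; scene lever_tip [0.1 0. ]; 
vise [ 0.5719 -0.0472  0.    ]
fixed_slot [ 0.59   -0.1303  0.035 ]
jaw_top [ 0.575  -0.0614  0.051 ]
lever_pivot [ 0.5357 -0.0218  0.069 ]
lever_tip [ 0.4648 -0.0342  0.069 ]
[ 0.48781095 -0.03486247  0.22936143] [1.79994000e+02 7.90471836e-03 1.02896827e+01]
```

View pics/w2.png

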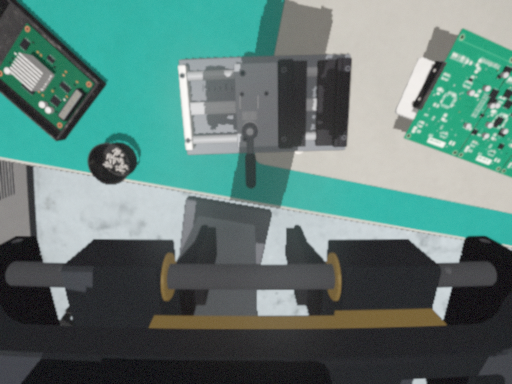

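```bash
python3 -m creep '-0.009 0.002 -0.04 2 0.045; 0 0 -0.05 0 0.045; 0 0 -0.05 0 0.045; 0 0 -0.025 0 0.045; 0 0 -0.008 0 0.045; 0 0 0 0 0.024; 0 0 0 0 0.024; 0 0 0 0 0.024' 10
```

```text
time_s: 7.22
tool_pos: [0.4798, -0.033, 0.0575]
tool_rot: [179.9, -0.1, 12.3]
force: [-0.1, -0.3, -0.5]
grip_width: 0.0263
grasp_force: 0.0
```

```bash
python3 -m creep '-0.0007 0.005 0 -5 0.024; -0.0006 0.005 0 -5 0.024; 0.0003 0.005 0 -5 0.024; 0.0003 0.005 0 -5 0.024; 0.001 0.005 0 -5 0.024; 0.001 0.005 0 -5 0.024; 0.002 0.0047 0 -5 0.024; 0.002 0.0046 0 -5 0.024'
```

```text
time_s: 8.22
tool_pos: [0.4848, 0.0065, 0.0571]
tool_rot: [-180.0, -0.1, -27.9]
force: [0.7, -0.4, 0.4]
grip_width: 0.0239
grasp_force: 0.0
```

```bash
python3 -m creep '0.0055 0.0085 0 -10 0.024; 0.007 0.0075 0 -10 0.024; 0.008 0.006 0 -10 0.024; 0.009 0.0045 0 -10 0.024; 0.0095 0.003 0 -10 0.024; 0.005 0.001 0 -5 0.024; 0.004 0 0 -3 0.024; 0 0 0 0 0.024'; python3 -c "
from h import *
x=look(x0=(.5725,-.048,.212,.006,1.5)); print(get_obs()['tool_pos'],get_obs()['tool_rot'],get_obs()['qpos'])"
```

```text
time_s: 9.22
tool_pos: [0.5079, 0.0269, 0.0441]
tool_rot: [178.7, 0.9, -64.7]
force: [-0.4, 0.4, -0.5]
grip_width: 0.024
grasp_force: 0.0
vise [ 0.5717 -0.048   0.1807  0.0051  1.5   ] yaw 10.35
wrist vise [-0.2  0.3]; wrist jaw_top [-1.7 -0.9]; wrist lever_pivot [1.1 1.6]; top vise [1.2 1.7]; top fixed_slot [-0.8 -0. ]; top jaw_top [2.5 0.8]; scene vise [-0.7 -1.6]; scene fixed_slot [ 1.2 -3. ]; scene jaw_top [ 0.2 -2.7]; scene lever_pivot [-1.4  0.8]; 
vise [ 0.5717 -0.048   0.    ]
fixed_slot [ 0.5869 -0.1316  0.035 ]
jaw_top [ 0.5743 -0.0626  0.051 ]
lever_pivot [ 0.5364 -0.0218  0.069 ]
lever_tip [0.5185 0.048  0.069 ]
[0.50716156 0.02566871 0.04341369] [178.59920062   1.00484733 -64.89407392] [ -37.66690741   10.5177222    35.24441646  112.18714519   -7.36688159
   61.0798545  -153.99926875]
```

```bash
python3 -m creep '0 0 0.05 0 0.024; -0.01 0 0.06 10 0.0; -0.03 0 0.05 10 0.0; -0.02 0 0 10 0; 0 0 0 10 0; 0 0 0 10 0; 0 0 0 10 0; 0 0 0 0 0'; python3 -c "
from h import *
x=look(x0=(.5725,-.048,.212,.006,1.2),fn='w3.png'); print(get_obs()['tool_pos'],get_obs()['tool_rot'],get_obs()['qpos'])"
```

```text
time_s: 11.12
tool_pos: [0.4471, 0.0259, 0.2027]
tool_rot: [178.6, 1.0, -5.0]
force: [0.5, -0.0, 0.5]
grip_width: 0.0006
grasp_force: 0.0
vise [ 0.572  -0.0467  0.1939  0.0054  1.2   ] yaw 11.11
wrist vise [-1.2 -0.5]; wrist fixed_slot [ 0.9 -0.1]; wrist jaw_top [-3.1  0.2]; wrist lever_pivot [ 0.6 -1.6]; top vise [-3.9  0.9]; top fixed_slot [ 1.4 -1.1]; top jaw_top [2.6 2.2]; top lever_pivot [0.7 0.6]; scene vise [3.4 2.2]; scene fixed_slot [-0.1 -1.3]; scene jaw_top [0.9 0.5]; scene lever_pivot [-2.1  1.4]; 
vise [ 0.572  -0.0467  0.    ]
fixed_slot [ 0.5884 -0.1301  0.035 ]
jaw_top [ 0.5748 -0.061   0.051 ]
lever_pivot [ 0.5363 -0.0207  0.069 ]
lever_tip [0.4978 0.0401 0.069 ]
[0.44718321 0.02556553 0.20272478] [178.59774808   0.99939453  -4.90770151] [ -59.96379848  -11.4786775    46.77119782  109.034425      9.47619717
   80.42787233 -110.47336919]
```

View pics/w3.png

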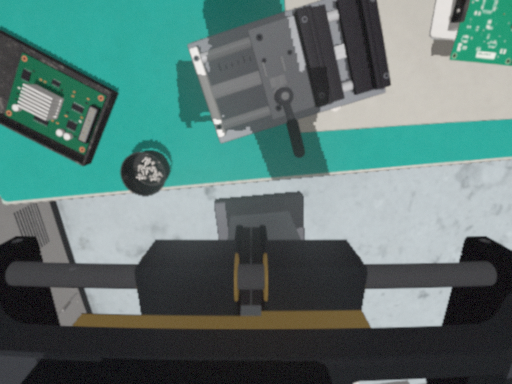

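```bash
python3 -c "
from h import *
o=get_obs();cal=cams.calibration('wrist');snap('wrist')
print(proj('wrist',o['tool_pos'],cal),at('wrist',[299,153],.069),at('wrist',[284,95],.069),tip('lever_tip','wrist'))
for d in finder.masks_of('cam_lever','wrist')[:2]:
  ys,xs=np.nonzero(d['mask']);print(d['p'],d['xy'],xs.min(),xs.max(),ys.min(),ys.max())
b=snap('top');print(tip('lever_tip','top'));
c=snap('scene');print(tip('lever_tip','scene'))
cv2.imwrite('pics/t4.png',np.hstack([cv2.resize(b[150:280,250:400],None,fx=2.6,fy=2.6),cv2.resize(c[140:270,240:390],None,fx=2.6,fy=2.6)])[:,:,::-1])
print(o['time_s'])
"
```

```text
[np.float64(250.8426697339172), np.float64(219.5543824734529)] [ 0.46969824 -0.03717365  0.069     ] [ 0.53662838 -0.02269959  0.069     ] [(0.82, [301.3, 155.6], [0.4663, -0.0398, 0.069])]
0.71 [287.7, 117.2] 271 304 85 157
0.63 [54.0, 68.9] 0 117 31 165
[(0.53, [318.1, 248.8], [0.4657, -0.0379, 0.069])]
[(0.62, [351.7, 181.8], [0.466, -0.0312, 0.069]), (0.62, [226.1, 189.3], [0.667, 0.1316, 0.069])]
12.025
```

View pics/t4.png

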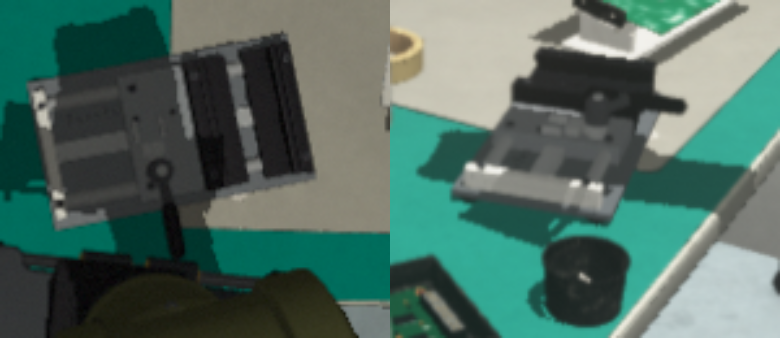

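```bash
python3 -m creep '0.02 -0.045 0 9 0; 0.022 -0.047 0 8 0; 0 0 -0.05 0 0; 0 0 -0.05 0 0; 0 0 -0.035 0 0; 0 0 -0.015 0 0; 0 0 0 0 0'; python3 -c "
from h import *
snap('wrist','w5.png');print(get_obs()['tool_pos'],get_obs()['tool_rot'],get_obs()['qpos'],tip('lever_tip','wrist'))"
```

```text
time_s: 13.25
tool_pos: [0.4878, -0.064, 0.0524]
tool_rot: [178.6, 1.1, 11.7]
force: [0.7, -0.5, 0.8]
grip_width: 0.0007
grasp_force: 0.0
[ 0.48877323 -0.06399984  0.05332126] [178.59036547   0.97870625  11.67420647] [-55.45947946  10.26539916  63.76807669 115.31071208  -8.64386209
  60.8441595  -66.07198867] [(0.66, [209.4, 251.4], [0.4652, -0.0379, 0.069])]
```

View pics/w5.png

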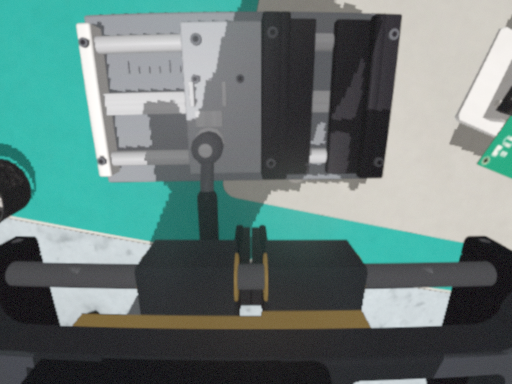

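```bash
python3 -m creep '-0.001 0.006 0 0 0; -0.001 0.005 0 0 0; -0.002 0.005 0 0 0; -0.002 0.005 0 0 0; -0.002 0.005 0 0 0'; python3 -c "
from h import *
snap('wrist');print(get_obs()['tool_pos'],get_obs()['force'],get_obs()['qpos'],tip('lever_tip','wrist'))"
```

```text
time_s: 13.98
tool_pos: [0.4799, -0.0373, 0.0526]
tool_rot: [178.6, 1.0, 11.7]
force: [-0.4, 1.1, -0.9]
grip_width: 0.0005
grasp_force: 0.0
[ 0.47963445 -0.03659329  0.05245578] [ 1.03730463  0.01648886 -0.15293979] [-59.57641501   7.72845523  63.70663141 116.74070931  -6.15807389
  60.60458911 -71.23539938] []
```

```bash
python3 -c "
from h import *
a=snap('wrist');c=snap('scene');print(get_obs()['force'],tip('lever_tip','scene'))
cv2.imwrite('pics/t6.png',np.hstack([a[60:320,100:400],cv2.resize(c[120:250,260:410],None,fx=2,fy=2)])[:,:,::-1])"
```

```text
[-0.93967201 -1.09856371  1.03359137] [(0.86, [352.3, 183.3], [0.4623, -0.025, 0.069])]
```

View pics/t6.png

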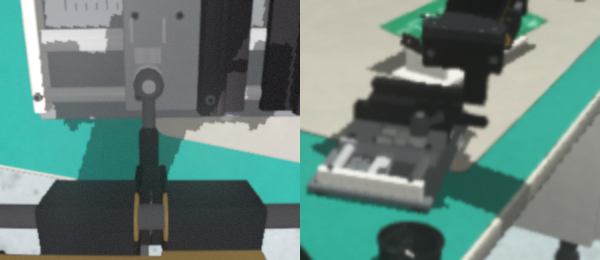

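```bash
python3 -c "
from h import *
p=get_obs()['tool_pos'];print(p)
for d in (0,.01,.02,.03,.04): print(d,np.round(proj('scene',p+[0,0,d]),1),np.round(proj('wrist',p+[0,0,d]),1),np.round(proj('top',p+[0,0,d]),1))
u=(.572,-.0475,.205)
for z in (.03,.05,.069): print(z,[np.round(proj('scene',V2W(u,[*(vpts(.006,0)[n][:2]),z])),1) for n in ('lever_pivot','lever_tip')])
"
```

```text
[ 0.48015189 -0.03789421  0.05259595]
0 [346.  186.2] [250.6 219.6] [317.  241.4]
0.01 [346.4 181.9] [251. 225.] [317.7 241.7]
0.02 [346.7 177.6] [251.3 231. ] [318.5 242.1]
0.03 [347.1 173.2] [251.7 237.6] [319.3 242.4]
0.04 [347.4 168.8] [252.2 244.8] [320.  242.8]
0.03 [array([318.1, 192.7]), array([351.3, 197.8])]
0.05 [array([318.5, 184.3]), array([352.1, 189.3])]
0.069 [array([319. , 176.2]), array([352.8, 181. ])]
```

```bash
python3 -m creep '0.004 -0.015 0 0 0; 0.004 -0.015 0 0 0; 0 0 -0.015 0 0; 0 0 -0.015 0 0; 0 0 -0.005 0 0; -0.002 0.008 0 0 0; -0.001 0.006 0 0 0; 0 0 0 0 0'; python3 -c "
from h import *
a=snap('wrist');c=snap('scene');print(get_obs()['force'],get_obs()['tool_pos'])
cv2.imwrite('pics/t7.png',np.hstack([a[60:320,100:400],cv2.resize(c[120:250,260:410],None,fx=2,fy=2)])[:,:,::-1])"
```

```text
time_s: 15.22
tool_pos: [0.4854, -0.0526, 0.0179]
tool_rot: [178.7, 1.0, 11.8]
force: [-0.2, -0.1, -0.4]
grip_width: 0.0006
grasp_force: 0.0
[ 0.30274505 -0.77951024  0.09379201] [ 0.48546264 -0.0534339   0.01790881]
```

View pics/t7.png

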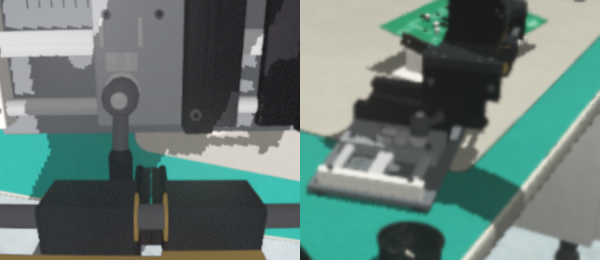

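```bash
python3 -m creep '-0.002 0.005 0 0 0; -0.002 0.005 0 0 0; -0.002 0.005 0 0 0'; python3 -c "
from h import *
o=get_obs();snap('wrist');print(o['tool_pos'],o['force'],o['wrist_torque'],tip('lever_tip','wrist'));snap('scene');print(tip('lever_tip','scene'))"
```

```text
time_s: 15.7
tool_pos: [0.4795, -0.0391, 0.0178]
tool_rot: [178.6, 1.0, 11.7]
force: [1.3, -2.7, 0.4]
grip_width: 0.0006
grasp_force: 1.2
[ 0.47949809 -0.03905994  0.01782011] [ 1.30909105 -2.71624421  0.40662228] [-0.51464272 -0.38027215 -0.03925559] []
[(0.79, [347.5, 186.6], [0.4648, -0.0054, 0.069])]
```

```bash
python3 -m creep '0 0.0065 0 0 0; 0 0.0065 0 0 0; 0 0.006 0 0 0; 0 0.006 0 0 0; 0.002 0.007 0 0 0; 0.002 0.006 0 0 0; 0.003 0.006 0 0 0'; python3 -m creep '0.004 0.006 0 0 0; 0.004 0.005 0 0 0; 0.005 0.005 0 0 0; 0.006 0.004 0 0 0; 0.006 0.003 0 0 0; 0.005 0.002 0 0 0; 0.003 0.001 0 0 0; 0 0 0 0 0'; python3 -c "
from h import *
o=get_obs();print(o['qpos'])
cal=cams.calibration('wrist');snap('wrist');print(tip('lever_tip','wrist'))
R=cv2.Rodrigues(np.radians([0,0,1.])*o['tool_rot'][2])[0]
for d in (0,.02,.03,.04,.05): print(d,[np.round(proj('wrist',o['tool_pos']+R@np.array([x,0,d]),cal),1).tolist() for x in (-.0095,0,.0095)])
snap('scene');print(tip('lever_tip','scene'));snap('top');print(tip('lever_tip','top'))"
```

```text
time_s: 16.77
tool_pos: [0.4856, 0.0055, 0.0173]
tool_rot: [178.6, 1.1, 11.7]
force: [-0.9, -4.7, 0.5]
grip_width: 0.0003
grasp_force: 1.8
time_s: 17.77
tool_pos: [0.5069, 0.0277, 0.0162]
tool_rot: [178.8, 2.5, 11.5]
force: [-31.4, -9.0, 26.7]
grip_width: 0.0004
grasp_force: 17.0
[-57.62583245  18.81698247  57.9001217  113.39213534 -16.52724305
  59.74193858 -70.50943139]
[(0.6, [216.3, 226.1], [0.5229, 0.0517, 0.069])]
0 [[250.6, 230.8], [250.6, 219.6], [250.7, 208.0]]
0.02 [[251.2, 243.8], [251.2, 231.7], [251.3, 219.2]]
0.03 [[251.6, 251.2], [251.6, 238.6], [251.6, 225.6]]
0.04 [[251.9, 259.4], [252.0, 246.3], [252.0, 232.8]]
0.05 [[252.3, 268.4], [252.4, 254.9], [252.5, 240.7]]
[(0.67, [223.8, 258.1], [0.5303, 0.3288, 0.069]), (0.38, [311.7, 190.9], [0.5181, 0.0497, 0.069])]
[]
```

```bash
python3 -m creep '-0.02 0 0 0 0; 0 0 0.05 0 0; 0 0 0.06 0 0; 0.04 -0.03 0.03 0 0.0; 0.05 -0.03 0 0 0.0; 0.05 -0.03 0 0 0.0; 0 0 0 0 0'; python3 -c "
from h import *
x=look(x0=(.572,-.0475,.207,.006,1.57)); print(get_obs()['tool_pos'],get_obs()['tool_rot'],get_obs()['qpos'])"
```

```text
time_s: 18.95
tool_pos: [0.642, -0.063, 0.1557]
tool_rot: [178.4, 1.1, 11.4]
force: [-0.0, 0.1, -0.3]
grip_width: 0.0003
grasp_force: 0.0
vise [ 0.5719 -0.0465  0.1958  0.0091  1.684 ] yaw 11.22
wrist vise [0.9 1.5]; wrist fixed_slot [-0.5  0.4]; wrist jaw_top [-0.4 -1.3]; top vise [0. 0.]; top jaw_top [2.1 0.4]; top lever_pivot [-0.3  0.5]; top lever_tip [1.  1.4]; scene vise [0.6 2.3]; scene fixed_slot [-3.5 -0.9]; scene jaw_top [ 0.5 -3.3]; scene lever_pivot [-2.  -0.4]; scene lever_tip [-4. 16.]; 
vise [ 0.5719 -0.0465  0.    ]
fixed_slot [ 0.5884 -0.1298  0.035 ]
jaw_top [ 0.574  -0.0571  0.051 ]
lever_pivot [ 0.5354 -0.0169  0.069 ]
lever_tip [0.5295 0.0549 0.069 ]
[ 0.63910175 -0.05885179  0.15758567] [178.6262699    1.01419344  11.67295351] [-42.39815916  28.69715753  61.09496989  87.697966   -23.65076295
  78.78174271 -57.9092373 ]
```

```bash
python3 -m creep '-0.033 0.006 0 0 0; 0 0 -0.05 0 0; 0 0 -0.05 0 0; 0 0 -0.02 0 0; 0 0 0 0 0'; python3 -m creep '0 0 -0.004 0 0; 0 0 -0.003 0 0'; python3 -m creep '0 0 -0.003 0 0; 0 0 -0.003 0 0'
```

```text
time_s: 20.48
tool_pos: [0.6055, -0.0531, 0.037]
tool_rot: [178.6, 1.1, 11.7]
force: [0.0, 0.7, -0.1]
grip_width: 0.0003
grasp_force: 0.0
time_s: 20.72
tool_pos: [0.6074, -0.053, 0.032]
tool_rot: [178.6, 0.9, 11.7]
force: [0.0, -0.5, -0.5]
grip_width: 0.0006
grasp_force: 0.0
time_s: 20.98
tool_pos: [0.6064, -0.0527, 0.0248]
tool_rot: [178.6, 1.0, 11.7]
force: [0.5, 0.4, 0.4]
grip_width: 0.0004
grasp_force: 0.0
```

```bash
python3 -m creep '0 0 -0.002 0 0; 0 0 -0.002 0 0'; python3 -m creep '0 0 -0.002 0 0; 0 0 -0.002 0 0'
```

```text
time_s: 21.22
tool_pos: [0.6061, -0.0528, 0.0204]
tool_rot: [178.6, 1.0, 11.7]
force: [-0.6, -0.0, -0.1]
grip_width: 0.0004
grasp_force: 0.0
time_s: 21.48
tool_pos: [0.6061, -0.0528, 0.0164]
tool_rot: [178.6, 1.0, 11.7]
force: [-0.7, -0.2, 0.4]
grip_width: 0.0005
grasp_force: 0.0
```

```bash
python3 -m creep '0 0 -0.002 0 0; 0 0 -0.002 0 0'; python3 -m creep '0 0 -0.002 0 0; 0 0 -0.002 0 0'; python3 -c "
from h import *
o=get_obs();c=snap('scene');a=snap('wrist');print(tip('jaw_top','wrist'),tip('jaw_top','scene'),o['force'])
cv2.imwrite('pics/t8.png',np.hstack([a[0:320,100:400],cv2.resize(c[110:270,240:390],None,fx=2,fy=2)])[:,:,::-1])"
```

```text
time_s: 21.72
tool_pos: [0.6062, -0.0528, 0.0141]
tool_rot: [178.7, 1.0, 11.7]
force: [-6.5, 1.5, 20.2]
grip_width: 0.0004
grasp_force: 10.1
time_s: 21.98
tool_pos: [0.6066, -0.0543, 0.0138]
tool_rot: [178.7, 1.0, 11.6]
force: [-14.5, 0.2, 42.8]
grip_width: 0.0006
grasp_force: 21.5
[(0.73, [38.1, 20.3], [0.7091, 0.0791, 0.051])] [(0.86, [308.1, 174.6], [0.5764, -0.0526, 0.051]), (0.28, [305.1, 194.6], [0.5375, 0.0388, 0.051])] [-14.46657767   0.15052207  42.84057042]
```

View pics/t8.png

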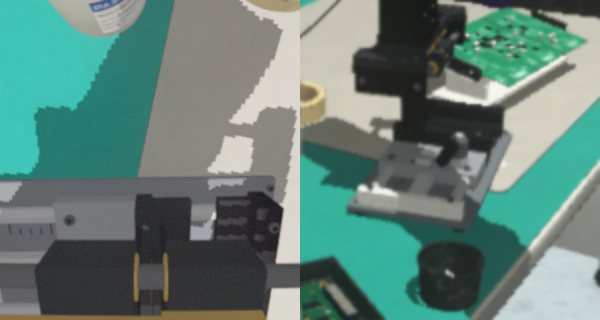

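```bash
python3 -m creep '0 0 0.02 0 0; 0 0 0.01 0 0.05; 0 0 0 0 0.05; 0 0 0 0 0.05'
```

```text
time_s: 22.68
tool_pos: [0.6056, -0.0525, 0.0378]
tool_rot: [178.6, 1.1, 11.7]
force: [0.8, -0.2, -0.0]
grip_width: 0.023
grasp_force: 0.0
```

```bash
python3 -m creep '0 0 0 0 0.05; 0 0 0 0 0.05; 0 0 0 0 0.05; 0 0 -0.015 0 0.05; 0 0 -0.012 0 0.05; 0 0 -0.006 0 0.05; 0 0 0 0 0.05'; python3 -m creep '0 0 0 0 0; 0 0 0 0 0; 0 0 0 0 0; 0 0 0 0 0; 0 0 0 0 0' 25
```

```text
time_s: 23.55
tool_pos: [0.6055, -0.0529, 0.0048]
tool_rot: [178.6, 1.1, 11.7]
force: [-0.1, -0.7, -0.1]
grip_width: 0.0503
grasp_force: 0.0
time_s: 24.18
tool_pos: [0.6064, -0.0534, 0.0058]
tool_rot: [178.6, 1.0, 11.7]
force: [0.6, -1.2, 0.6]
grip_width: 0.0179
grasp_force: 25.0
```

```bash
python3 -m creep '-0.001 0.005 0 0 0; -0.002 0.01 0 0 0; -0.002 0.01 0 0 0; -0.002 0.01 0 0 0; -0.002 0.009 0 0 0; 0 0 0 0 0; 0 0 0 0 0' ; python3 -c "
from h import *
snap('top');print(tip('jaw_top','top'),tip('fixed_slot','top'));snap('scene');print(tip('jaw_top','scene'))"
```

```text
time_s: 25.05
tool_pos: [0.5961, -0.0062, 0.0057]
tool_rot: [178.8, 1.1, 11.8]
force: [-2.4, 0.4, 5.0]
grip_width: 0.0175
grasp_force: 25.0
[(0.62, [175.9, 201.8], [0.5583, 0.2674, 0.051])] [(0.73, [361.2, 192.3], [0.5888, -0.1373, 0.035])]
[(0.62, [306.0, 184.5], [0.5574, -0.0046, 0.051])]
```

```bash
python3 -m creep '0 0 0 0 0.05; 0 0 0 0 0.05; 0 0 0 0 0.05; 0 0 0 0 0.05; 0 0 0.05 0 0.05; 0 0 0.06 0 0.05; -0.01 0.03 0.04 5 0.05'; python3 -m creep '-0.012 0.04 0 7 0.05; -0.016 0.05 0 7 0.05; -0.016 0.05 0 7 0.05; -0.016 0.045 0 7 0.05; -0.01 0.03 0 6 0.05; 0 0 0 0 0.05'
cat > b.py <<'E'
from h import *
for k in range(2):
  for c in ('wrist','top','scene'):
    cal=cams.calibration(c); snap(c)
    for n in ('heatsink','connector','board'): print(c,n,tip(n,c,cal=cal))
  if k==0: break
o=get_obs();print(o['tool_pos'],o['tool_rot'],o['qpos'],o['time_s'])
E
python3 b.py
```

```text
time_s: 26.18
tool_pos: [0.5882, 0.0179, 0.1585]
tool_rot: [178.5, 0.9, 16.5]
force: [0.1, 1.2, 0.1]
grip_width: 0.0498
grasp_force: 0.0
time_s: 26.92
tool_pos: [0.5156, 0.2398, 0.1553]
tool_rot: [178.7, 1.0, 51.0]
force: [0.2, -0.5, 0.2]
grip_width: 0.0497
grasp_force: 0.0
wrist heatsink [(0.68, [252.3, 121.1], [0.5605, 0.2873, 0.031])]
wrist connector [(0.63, [254.1, 170.4], [0.525, 0.239, 0.015])]
wrist board [(0.57, [252.8, 127.9], [0.5555, 0.2789, 0.004])]
top heatsink [(0.88, [168.0, 199.2], [0.564, 0.2886, 0.031]), (0.58, [288.8, 219.7], [0.525, 0.0219, 0.031])]
top connector [(0.59, [194.6, 218.7], [0.5222, 0.2309, 0.015])]
top board [(0.91, [173.4, 202.6], [0.5572, 0.2815, 0.004]), (0.6, [362.5, 193.8], [0.5871, -0.1484, 0.004])]
scene heatsink [(0.85, [227.2, 259.9], [0.556, 0.2862, 0.031])]
scene connector [(0.73, [259.3, 257.9], [0.5259, 0.2335, 0.015])]
scene board [(0.66, [229.5, 274.8], [0.5507, 0.2888, 0.004])]
[0.51723063 0.23591522 0.1555658 ] [178.6224998    1.01846231  50.64236158] [-76.35540497  13.98738331  55.81756664  98.69989152 -10.2455252
  73.79886344 -57.76186423] 27.525
```

```bash
python3 -m creep '0.022 0.026 0 3 0.055; 0.021 0.026 -0.02 0 0.055; 0 0 -0.05 0 0.055; 0 0 -0.05 0 0.055; 0 0 -0.03 0 0.055; 0 0 -0.015 0 0.055; 0 0 -0.009 0 0.055; 0 0 0 0 0.055'; python3 -m creep '0 0 -0.004 0 0.055; 0 0 0 0 0; 0 0 0 0 0; 0 0 0 0 0; 0 0 0 0 0' 25
```

```text
time_s: 28.52
tool_pos: [0.5605, 0.2884, -0.018]
tool_rot: [178.6, 1.0, 53.7]
force: [-0.2, 0.5, -0.6]
grip_width: 0.0553
grasp_force: 0.0
time_s: 29.15
tool_pos: [0.5603, 0.2882, -0.0222]
tool_rot: [178.6, 1.0, 53.7]
force: [-0.2, 0.1, 0.4]
grip_width: 0.0299
grasp_force: 24.5
```

```bash
python3 -m creep '0 0 0.02 0 0; 0 0 0.05 0 0; 0 0 0.06 0 0; 0 -0.03 0.01 0 0; 0.004 -0.05 0 -6 0; 0.004 -0.05 0 -6 0; 0.004 -0.05 0 -6 0; 0.004 -0.05 0 -6 0' 30; python3 -m creep '0.004 -0.05 0 -6 0; 0.004 -0.05 0 -6 0; 0.002 -0.028 0 -6 0; 0 0 0 0 0; 0 0 0 0 0'
cat > b2.py <<'E'
from h import *
for c in ('wrist','top','scene'):
    cal=cams.calibration(c); snap(c)
    for n,z in (('heatsink',.16),('connector',.145),('vise',0),('fixed_slot',.035),('jaw_top',.051)): print(c,n,tip(n,c,z=z,cal=cal))
o=get_obs();print(o['tool_pos'],o['tool_rot'],o['qpos'],o['time_s'],o['force'])
E
python3 b2.py
```

```text
time_s: 30.15
tool_pos: [0.5762, 0.0566, 0.1187]
tool_rot: [178.7, 0.9, 29.5]
force: [0.3, 1.3, -2.5]
grip_width: 0.03
grasp_force: 29.4
time_s: 30.78
tool_pos: [0.5863, -0.0687, 0.118]
tool_rot: [178.7, 1.0, 11.8]
force: [0.2, 0.1, -1.3]
grip_width: 0.0299
grasp_force: 29.4
wrist heatsink [(0.64, [250.9, 253.9], [0.5809, -0.069, 0.16])]
wrist connector [(0.26, [253.0, 248.1], [0.5772, -0.0716, 0.145])]
wrist vise []
wrist fixed_slot [(0.59, [307.1, 197.3], [0.5885, -0.1312, 0.035])]
wrist jaw_top [(0.69, [190.9, 201.8], [0.5657, -0.014, 0.051])]
top heatsink []
top connector [(0.81, [350.6, 223.9], [0.5214, -0.0883, 0.145])]
top vise []
top fixed_slot [(0.69, [250.8, 132.6], [0.7153, 0.1099, 0.035])]
top jaw_top [(0.75, [303.5, 200.8], [0.5668, -0.0074, 0.051])]
scene heatsink []
scene connector [(0.82, [341.2, 131.2], [0.5274, -0.1079, 0.145])]
scene vise [(0.82, [306.7, 192.8], [0.5826, -0.0624, 0.0])]
scene fixed_slot [(0.72, [317.8, 169.2], [0.5859, -0.1243, 0.035])]
scene jaw_top [(0.87, [304.6, 184.9], [0.559, -0.0013, 0.051]), (0.64, [316.1, 184.4], [0.5393, -0.0162, 0.051])]
[ 0.58609483 -0.06985933  0.11755607] [178.62302107   1.01943867  11.67175385] [-48.45042456  24.63339222  65.29803626  98.25205517 -21.61643021
  72.45884857 -56.67985371] 31.675 [ 0.45412161 -0.59059157 -0.99846683]
```

```bash
python3 -m creep '0.0005 -0.002 -0.04 0 0; 0 0 -0.04 0 0; 0 0 -0.015 0 0; 0 0 -0.006 0 0; 0 0 -0.003 0 0; 0 0 0 0 0'; python3 -m creep '0 0 -0.002 0 0; 0 0 -0.001 0 0'
```

```text
time_s: 32.42
tool_pos: [0.5875, -0.0719, 0.0145]
tool_rot: [178.6, 0.9, 11.7]
force: [0.0, 0.8, -1.3]
grip_width: 0.0298
grasp_force: 29.4
time_s: 32.67
tool_pos: [0.5869, -0.0717, 0.0109]
tool_rot: [178.6, 1.0, 11.7]
force: [0.1, -0.6, -2.2]
grip_width: 0.03
grasp_force: 29.4
```

```bash
python3 -m creep '0 0 -0.001 0 0; 0 0 -0.001 0 0; 0 0 0 0 0'
```

```text
time_s: 33.05
tool_pos: [0.5868, -0.0717, 0.0098]
tool_rot: [178.7, 1.0, 11.7]
force: [-3.1, 0.4, 8.3]
grip_width: 0.03
grasp_force: 29.5
```

```bash
python3 -m creep '0.0008 -0.004 0.0005 0 0; 0.0008 -0.004 0 0 0; 0.0008 -0.004 0 0 0; 0 0 0 0 0'; python3 -m creep '0 0 0 0 0.055; 0 0 0 0 0.055; 0 0 0 0 0.055; 0 0 0 0 0.055; 0 0 0.05 0 0.055; 0 0.02 0.05 0 0.05; 0 0 0 0 0.05'; python3 -c "
from h import *
for c in ('wrist','top','scene'):
    cal=cams.calibration(c); snap(c)
    for n,z in (('heatsink',.063),('connector',.047),('board',.035),('fixed_slot',.035),('jaw_top',.051)): print(c,n,tip(n,c,z=z,cal=cal))
o=get_obs();print(o['tool_pos'],o['tool_rot'],o['qpos'],o['time_s'],o['force'])"
```

```text
time_s: 33.55
tool_pos: [0.59, -0.0836, 0.0097]
tool_rot: [178.6, 0.9, 11.7]
force: [1.1, 2.1, 5.6]
grip_width: 0.0302
grasp_force: 29.5
time_s: 34.42
tool_pos: [0.5921, -0.0626, 0.1126]
tool_rot: [178.6, 0.6, 11.8]
force: [-0.3, 0.1, -0.8]
grip_width: 0.0502
grasp_force: 0.0
wrist heatsink [(0.78, [273.3, 206.7], [0.5889, -0.0862, 0.063])]
wrist connector [(0.8, [266.6, 252.9], [0.5316, -0.0942, 0.047])]
wrist board [(0.82, [268.0, 206.2], [0.5789, -0.0858, 0.035])]
wrist fixed_slot [(0.66, [312.6, 204.1], [0.5904, -0.1312, 0.035]), (0.22, [69.5, 247.9], [0.4879, 0.1176, 0.035])]
wrist jaw_top [(0.65, [192.0, 210.4], [0.5654, -0.0109, 0.051]), (0.45, [42.6, 249.6], [0.4905, 0.137, 0.051])]
top heatsink [(0.47, [169.5, 200.8], [0.5599, 0.2789, 0.063]), (0.29, [303.3, 200.7], [0.5666, -0.0055, 0.063])]
top connector [(0.62, [345.2, 222.2], [0.5224, -0.0997, 0.047])]
top board []
top fixed_slot [(0.36, [302.5, 202.5], [0.5634, -0.0072, 0.035])]
top jaw_top [(0.63, [305.6, 202.0], [0.5643, -0.012, 0.051])]
scene heatsink [(0.9, [310.1, 162.1], [0.5921, -0.0932, 0.063])]
scene connector [(0.89, [337.4, 172.9], [0.5277, -0.1035, 0.047])]
scene board [(0.76, [310.4, 178.7], [0.5772, -0.0672, 0.035])]
scene fixed_slot [(0.9, [318.7, 169.1], [0.5844, -0.1259, 0.035]), (0.63, [222.3, 274.5], [0.5358, 0.3277, 0.035])]
scene jaw_top [(0.81, [305.1, 183.1], [0.5622, -0.0098, 0.051])]
[ 0.58904657 -0.06377841  0.10910738] [178.6242405    1.01240192  11.68095541] [-48.36443852  25.41225168  64.69991591  98.45872064 -22.32499756
  71.77085756 -56.84939782] 35.325 [ 0.03388087 -0.01725219 -0.38289673]
```

```bash
python3 -m creep '-0.011 0.042 0 0 0; -0.011 0.041 0 0 0; 0 0 0 0 0; 0 0 0 0 0; 0 0 -0.04 0 0; 0 0 -0.04 0 0; 0 0 -0.02 0 0; 0 0 -0.005 0 0'; python3 -m creep '0 0 0 0 0; 0.001 -0.005 0 0 0; 0.001 -0.005 0 0 0; 0.001 -0.005 0 0 0'
```

```text
time_s: 36.33
tool_pos: [0.5666, 0.0178, 0.0034]
tool_rot: [178.6, 1.1, 11.6]
force: [0.8, 0.1, -0.2]
grip_width: 0.0001
grasp_force: 0.0
time_s: 36.83
tool_pos: [0.5704, 0.0053, 0.0047]
tool_rot: [178.8, 1.0, 11.7]
force: [-1.7, 4.8, 3.4]
grip_width: 0.0002
grasp_force: 2.4
```

```bash
python3 -m creep '0.001 -0.005 0 0 0; 0.001 -0.005 0 0 0; 0.001 -0.004 0 0 0; 0 0 0 0 0'; python3 -m creep '0.0004 -0.002 0 0 0; 0.0004 -0.002 0 0 0'
```

```text
time_s: 37.33
tool_pos: [0.5735, -0.0107, 0.0041]
tool_rot: [178.6, 1.0, 11.6]
force: [0.5, 2.1, 0.2]
grip_width: 0.0005
grasp_force: 1.0
time_s: 37.58
tool_pos: [0.5738, -0.0134, 0.004]
tool_rot: [178.7, 1.0, 11.7]
force: [0.5, 3.6, 3.3]
grip_width: 0.0005
grasp_force: 2.2
```

```bash
python3 -m creep '0.0004 -0.002 0 0 0; 0.0004 -0.002 0 0 0'; python3 -m creep '0.0004 -0.0015 0 0 0; 0.0004 -0.0015 0 0 0'
```

```text
time_s: 37.83
tool_pos: [0.5747, -0.0177, 0.004]
tool_rot: [178.6, 1.0, 11.7]
force: [0.6, 4.1, 1.8]
grip_width: 0.0007
grasp_force: 2.2
time_s: 38.08
tool_pos: [0.5754, -0.0208, 0.004]
tool_rot: [178.6, 1.0, 11.7]
force: [0.8, 5.9, 2.2]
grip_width: 0.0003
grasp_force: 2.6
```

```bash
python3 -m creep '0.0004 -0.0015 0 0 0; 0.0004 -0.0015 0 0 0'; python3 -m creep '0.0004 -0.0015 0 0 0; 0.0004 -0.0015 0 0 0'; python3 -c "
from h import *
for c in ('wrist','top','scene'):
    cal=cams.calibration(c); snap(c)
    for n,z in (('heatsink',.063),('connector',.047),('fixed_slot',.035),('jaw_top',.051)): print(c,n,tip(n,c,z=z,cal=cal))
print(get_obs()['tool_pos'],get_obs()['force'])"
```

```text
time_s: 38.33
tool_pos: [0.5755, -0.0216, 0.004]
tool_rot: [178.8, 1.1, 11.7]
force: [-2.1, 10.3, 6.4]
grip_width: 0.0001
grasp_force: 5.2
time_s: 38.58
tool_pos: [0.5754, -0.0214, 0.004]
tool_rot: [179.1, 1.2, 11.8]
force: [-6.0, 15.1, 10.3]
grip_width: 0.0004
grasp_force: 8.0
wrist heatsink [(0.58, [369.7, 258.6], [0.5899, -0.0869, 0.063])]
wrist connector []
wrist fixed_slot [(0.59, [413.5, 247.7], [0.5898, -0.1318, 0.035])]
wrist jaw_top [(0.19, [367.2, 256.2], [0.5853, -0.0922, 0.051])]
top heatsink []
top connector [(0.25, [223.9, 246.9], [0.4638, 0.1619, 0.047])]
top fixed_slot [(0.56, [224.5, 244.7], [0.4676, 0.1614, 0.035]), (0.55, [251.3, 133.8], [0.7127, 0.1087, 0.035])]
top jaw_top []
scene heatsink [(0.57, [309.6, 165.3], [0.5848, -0.0759, 0.063])]
scene connector [(0.87, [338.5, 173.9], [0.5233, -0.0997, 0.047])]
scene fixed_slot [(0.55, [320.4, 168.5], [0.5824, -0.1312, 0.035]), (0.43, [315.3, 257.4], [0.4314, 0.2085, 0.035])]
scene jaw_top [(0.66, [305.2, 179.9], [0.5693, -0.0244, 0.051]), (0.16, [320.2, 179.7], [0.5419, -0.0422, 0.051])]
[ 0.57545453 -0.02143996  0.00403844] [-4.7706599  14.32368716  9.10117143]
```

```bash
python3 -m creep '-0.001 0.006 0 0 0; 0 0 0.04 0 0; 0 0 0.06 0 0; -0.005 -0.04 0 0 0; -0.01 0 0.02 0 0; 0 0 0 0 0'; python3 -c "
from h import *
for c in ('wrist','top','scene'):
    cal=cams.calibration(c); a=snap(c,'w9.png' if c=='wrist' else None)
    for n,z in (('heatsink',.063),('connector',.047),('board',.035),('fixed_slot',.035),('jaw_top',.051),('lever_pivot',.069),('lever_tip',.069)): print(c,n,tip(n,c,z=z,cal=cal))
print(get_obs()['tool_pos'],get_obs()['qpos'])
a=cv2.imread('pics/w9.png');cv2.imwrite('pics/w9b.png',cv2.resize(a[100:320,120:400],None,fx=2.5,fy=2.5,interpolation=cv2.INTER_CUBIC))"
```

```text
time_s: 40.08
tool_pos: [0.5609, -0.0635, 0.1248]
tool_rot: [178.5, 0.9, 11.5]
force: [0.1, 0.8, -0.1]
grip_width: 0.0004
grasp_force: 0.0
wrist heatsink [(0.87, [276.0, 170.7], [0.5889, -0.0839, 0.063])]
wrist connector [(0.65, [271.6, 221.2], [0.5312, -0.0944, 0.047])]
wrist board [(0.57, [274.7, 169.0], [0.5847, -0.0867, 0.035])]
wrist fixed_slot [(0.75, [316.7, 172.6], [0.5896, -0.1312, 0.035])]
wrist jaw_top [(0.86, [229.4, 181.9], [0.5663, -0.0428, 0.051]), (0.68, [278.5, 169.3], [0.5883, -0.088, 0.051])]
wrist lever_pivot [(0.77, [174.7, 214.2], [0.5294, 0.0033, 0.069])]
wrist lever_tip [(0.64, [107.8, 213.8], [0.5173, 0.0672, 0.069])]
top heatsink [(0.66, [300.0, 218.5], [0.5286, 0.0009, 0.063]), (0.58, [338.5, 186.5], [0.5987, -0.0806, 0.063])]
top connector []
top board [(0.74, [297.5, 116.4], [0.7545, 0.007, 0.035])]
top fixed_slot []
top jaw_top [(0.67, [316.9, 199.6], [0.57, -0.0364, 0.051])]
top lever_pivot [(0.61, [295.7, 117.3], [0.7445, 0.0144, 0.069]), (0.56, [302.3, 216.6], [0.5328, -0.0032, 0.069])]
top lever_tip []
scene heatsink [(0.57, [308.7, 164.8], [0.5878, -0.0774, 0.063]), (0.54, [305.7, 176.6], [0.5647, -0.0166, 0.063])]
scene connector [(0.71, [337.1, 177.0], [0.5193, -0.0825, 0.047])]
scene board [(0.87, [310.8, 179.1], [0.5755, -0.0657, 0.035]), (0.6, [316.1, 169.9], [0.5876, -0.1185, 0.035])]
scene fixed_slot [(0.84, [317.0, 167.2], [0.5927, -0.1341, 0.035])]
scene jaw_top [(0.83, [306.0, 177.8], [0.5727, -0.035, 0.051])]
scene lever_pivot [(0.62, [318.3, 179.7], [0.5295, -0.0045, 0.069])]
scene lever_tip [(0.5, [306.2, 194.4], [0.5205, 0.0691, 0.069]), (0.28, [154.9, 249.0], [0.6386, 0.3667, 0.069])]
[ 0.56101279 -0.06082253  0.12407943] [-52.94569271  19.76470667  66.70839321 101.45748785 -17.33169283
  71.64578778 -60.11180791]
```

View pics/w9b.png

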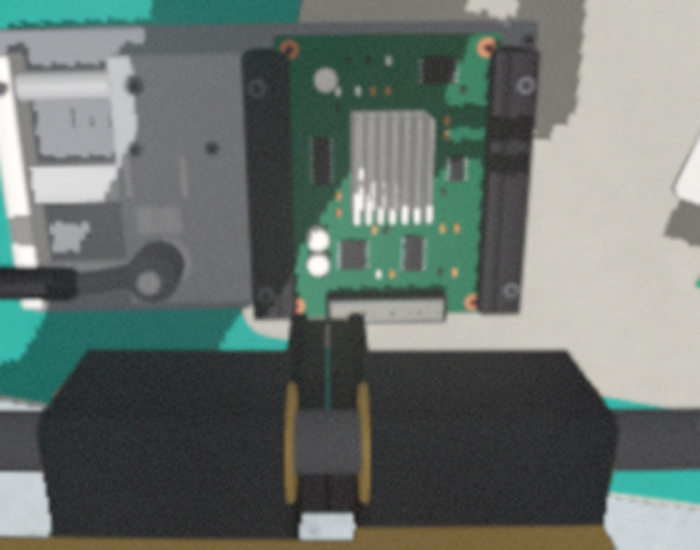

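```bash
python3 -m creep '-0.004 0.04 0 0 0; -0.005 0.04 0 0 0; -0.006 0.04 0 0 0; 0 0 -0.04 0 0; 0 0 -0.04 0 0; 0 0 -0.02 0 0; 0 0 -0.006 0 0; 0 0 0 0 0'; python3 -m creep '-0.005 0 0 0 0; -0.005 -0.001 0 0 0; -0.005 0 0 0 0; -0.006 0 0 0 0; -0.006 -0.001 0 0 0'
```

```text
time_s: 42.28
tool_pos: [0.5468, 0.0589, 0.0188]
tool_rot: [178.6, 1.0, 11.6]
force: [1.6, 0.2, -0.1]
grip_width: 0.0002
grasp_force: 0.0
time_s: 42.9
tool_pos: [0.5197, 0.0571, 0.0186]
tool_rot: [178.6, 0.9, 11.7]
force: [4.3, -0.9, 1.0]
grip_width: 0.0006
grasp_force: 1.8
```

```bash
python3 -m creep '-0.005 -0.0015 0 0 0; -0.005 -0.002 0 0 0; -0.005 -0.0025 0 0 0; -0.006 -0.003 0 0 0; -0.005 -0.004 0 0 0; -0.005 -0.0045 0 0 0; -0.005 -0.005 0 0 0'; python3 -m creep '-0.003 -0.0045 0 0 0; -0.0025 -0.004 0 0 0; -0.002 -0.004 0 0 0; -0.001 -0.004 0 0 0; -0.001 -0.004 0 0 0'
```

```text
time_s: 43.78
tool_pos: [0.4827, 0.0349, 0.0181]
tool_rot: [178.7, 1.0, 11.7]
force: [4.6, 2.8, -0.4]
grip_width: 0.0001
grasp_force: 2.0
time_s: 44.4
tool_pos: [0.4731, 0.0148, 0.018]
tool_rot: [178.7, 1.0, 11.7]
force: [2.9, 3.9, 0.4]
grip_width: 0.0003
grasp_force: 2.2
```

```bash
python3 -m creep '-0.0005 -0.004 0 0 0; 0 -0.004 0 0 0'; python3 -m creep '0 -0.003 0 0 0; 0 -0.003 0 0 0'; python3 -c "
from h import *
for c in ('wrist','scene','top'): snap(c);print(tip('lever_tip',c),tip('lever_pivot',c),tip('jaw_top',c))"
```

```text
time_s: 44.65
tool_pos: [0.4724, 0.0071, 0.0179]
tool_rot: [178.7, 1.1, 11.7]
force: [2.3, 4.8, 1.0]
grip_width: 0.0005
grasp_force: 2.3
time_s: 44.9
tool_pos: [0.4723, 0.0016, 0.0179]
tool_rot: [178.8, 1.1, 11.7]
force: [3.2, 6.5, 1.0]
grip_width: -0.0
grasp_force: 2.9
[] [(0.71, [276.0, 157.4], [0.5307, 0.0012, 0.069])] [(0.87, [356.9, 101.7], [0.5681, -0.0391, 0.051])]
[(0.8, [352.3, 184.3], [0.4605, -0.0206, 0.069]), (0.52, [319.8, 180.0], [0.5262, -0.0048, 0.069])] [(0.82, [318.4, 176.6], [0.536, -0.0187, 0.069])] [(0.55, [307.2, 178.6], [0.5686, -0.0326, 0.051]), (0.2, [318.1, 176.9], [0.5521, -0.053, 0.051])]
[(0.2, [295.5, 116.7], [0.7458, 0.0148, 0.069])] [(0.76, [300.1, 217.0], [0.5319, 0.0014, 0.069])] [(0.64, [315.7, 198.5], [0.5723, -0.0338, 0.051])]
```

Nearly there; push to the stop, watching force.

```bash
python3 -m creep '0 -0.003 0 0 0; 0 -0.002 0 0 0'; python3 -m creep '0 -0.002 0 0 0; 0 -0.002 0 0 0'; python3 -m creep '0 -0.002 0 0 0; 0 -0.002 0 0 0'
```

```text
time_s: 45.75
tool_pos: [0.4721, 0.0014, 0.0179]
tool_rot: [179.1, 1.1, 11.8]
force: [2.6, 17.4, 2.4]
grip_width: 0.0004
grasp_force: 8.4
time_s: 46.0
tool_pos: [0.4721, 0.0013, 0.0179]
tool_rot: [179.4, 1.0, 11.9]
force: [1.6, 24.8, 3.5]
grip_width: 0.0004
grasp_force: 12.3
time_s: 46.25
tool_pos: [0.4721, 0.0012, 0.0179]
tool_rot: [179.7, 1.0, 12.0]
force: [0.9, 33.7, 4.8]
grip_width: 0.0004
grasp_force: 16.3
```

```bash
python3 -m creep '0 0.01 0 0 0; 0 0.01 0 0 0; 0 0 0.05 0 0; 0 -0.03 0.06 0 0; 0.03 -0.03 0.03 0 0; 0.04 -0.02 0 0 0; 0 0 0 0 0'; python3 -c "
from h import *
cal=cams.calibration('wrist')
x=look(x0=(.572,-.047,.2,.028,0.05))
snap('wrist');[print(n,tip(n,'wrist',z=z)) for n,z in (('heatsink',.063),('connector',.047),('board',.035))]
snap('scene');[print(n,tip(n,'scene')) for n in ('ipa_bottle','solder_reel','flux_bottle','screw_cup')]
print(get_obs()['time_s'])"
```

```text
time_s: 47.12
tool_pos: [0.5422, -0.075, 0.1508]
tool_rot: [178.0, 1.6, 11.4]
force: [-1.6, 0.2, -0.5]
grip_width: 0.0006
grasp_force: 0.0
vise [ 0.5706 -0.0478  0.223   0.0297 -0.0233] yaw 12.77
wrist vise [1.1 2.3]; wrist fixed_slot [-0.4 -0.2]; wrist jaw_top [-0.9 -0.7]; wrist lever_pivot [-1.1 -0.1]; wrist lever_tip [ 0.7 -0.5]; top vise [-0.3  2.6]; top fixed_slot [ 0.2 -0.5]; top jaw_top [ 1.7 -1.2]; top lever_pivot [ 1.7 -1.9]; top lever_tip [-1.7  2.8]; scene vise [4.5 2.1]; scene fixed_slot [-1.9  0.3]; scene jaw_top [ 2.3 -3. ]; scene lever_pivot [-2.2 -0.3]; scene lever_tip [ 0.1 -0.3]; 
vise [ 0.5706 -0.0478  0.    ]
fixed_slot [ 0.5894 -0.1307  0.035 ]
jaw_top [ 0.5685 -0.0383  0.051 ]
lever_pivot [0.5288 0.0009 0.069 ]
lever_tip [ 0.459  -0.0167  0.069 ]
heatsink [(0.95, [273.6, 145.9], [0.5898, -0.0874, 0.063])]
connector [(0.82, [270.2, 197.3], [0.53, -0.099, 0.047]), (0.59, [272.1, 145.7], [0.5877, -0.0879, 0.047])]
board [(0.93, [270.3, 150.9], [0.5802, -0.0888, 0.035])]
ipa_bottle [(0.86, [227.6, 189.8], [0.7467, 0.0188, 0.0])]
solder_reel [(0.68, [154.0, 248.8], [0.7199, 0.2937, -0.0])]
flux_bottle [(0.85, [212.7, 206.1], [0.7279, 0.101, -0.0]), (0.72, [228.8, 186.2], [0.7554, 0.0016, 0.0])]
screw_cup [(0.65, [312.9, 261.0], [0.451, 0.1739, 0.0])]
48.475
```

```bash
python3 -c "
from cell import ticket
print(ticket.sign_off())"
```

```text
the job is handed in; nothing more can be done
None
```

I handed the job in at about 48.5 s with the board flat in both slots, its connector end towards the robot, the jaw pushed home and the lever locked. I don't have the verdict. The jaw seat is the least certain point: my final camera fit read 0.0297 m (±2 mm) against the 0.0298 m limit, so I relied on the push force rising against a hard stop at about 15 N.

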